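# Change over an interlocked power box to the red switch

### The arm

A 6-joint arm with a two-finger parallel gripper is mounted at the origin on a cart in front of the work surface, level with it; the furniture and walls round the work are solid. World frame = base frame: x ahead of the robot, y to its left, z up, the work surface at z = 0. Lengths are in m, angles in rad, forces in N, time in s.
With the tool pointing down it reaches from about 0.3 to 0.875 m from the base axis. Payload 6.4 kg.
Tool frame: the origin (TCP) lies midway between the tips of the shut fingers; the grasp point (between the pads) lies 19 mm behind it; z points along the fingers, y is the line along which they close (so a half turn about z gives the same grasp; the last joint's range is limited). The gripper opens to 88 mm and grips with 3 to 60 N. Pads are 18 mm wide; open, the fingers measure 123 mm over their backs; the gripper's body (75 mm by 187 mm) begins 45 mm behind the grasp point.
Start: joints at [1.029, 0.181, 1.607, -0, 1.354, -0.206], TCP at [0.189, 0.543, 0.239] pointing down, gripper open.
Joint ranges: [-2.99, 2.99], [-0.89, 2.07], [0.3, 2.58], [-1.14, 4.28], [0, 2.63], [-3.12, 3.12]. Speed limits (rad/s): [2.57, 2.57, 3.01, 3.14, 3.14, 3.14].

### API

Orientations are given as a unit quaternion [x, y, z, w].
In Python, from station import ctrl gives the robot as it stands. The module is installed in compiled form; this text tells all that it offers. Calls block until the motion is done:
- ctrl.movep(position, orientation): joint-space move of the TCP to a pose.
- ctrl.move_linear(position, velocity=0.15, orientation=None, contact_N=None): straight line of the TCP; orientation=None keeps the orientation; velocity is the mean speed in m/s. With contact_N (N) it stops when the force on the tool has changed by that much, and returns True; else False.
- ctrl.move_j(angles): joint-space move.
- ctrl.release() and ctrl.close_gripper(newtons=None): open the fingers fully, or close them until they stop; newtons is the grip in N (None keeps the last).
- ctrl.dwell(seconds).
- ctrl.ik(position, orientation): joint angles nearest the present ones, or None.
- ctrl.snapshot(name): name is "scene" or "top"; returns a dict with "color" (480x640x3 uint8, red, green, blue), "fx", "fy", "cx", "cy" (pixels), "dist_coeffs" ([k1, k2, p1, p2, k3] as OpenCV has them; the pictures are not rectified), "world_to_cam" (4x4, takes a point from world to camera coordinates). Camera axes: x right, y down, z forward; pixel columns grow to the right and rows downward; lengths in m; the calibration is good to about 2 mm. A picture is of the moment at which its call begins. There is no depth.
A pose or a line that the arm cannot do raises ctrl.IKError and nothing moves.
- ctrl.job_done(): hands the job in; it is judged then, once.
Readings, each from a call of its own:
- ctrl.read_t(): time.
- ctrl.read_joints(): joint angles.
- ctrl.read_joint_velocities(): joint speeds.
- ctrl.read_effort(): joint torques, N m.
- ctrl.read_eef_pos(): TCP position.
- ctrl.read_eef_rot(): TCP orientation.
- ctrl.read_ft_force(): force on the tool from outside, world axes, zero at the start.
- ctrl.read_ft_torque(): the same for the moment, N m.
- ctrl.read_width(): opening from 0.0 (shut) to 1.0 (fully open).
- ctrl.read_grip_force(): force on a finger pad.
Only numpy, scipy, OpenCV 4.12 (cv2) and the standard library are available. Lean on these libraries where they do the work, as an engineer would, in place of code of your own. Each camera call takes 0.05 s, during which the arm holds its last target. There are 200 camera calls.

### The job

The power box on the worktop has three interlocked switch levers, and a lever that is on blocks its neighbour. Turn off the black lever that is on, fully back, and only then turn the red lever fully on. Leave the other black lever off and do not disturb the green and white mug.

Things in the scene. Friction and masses are not known exactly. Their poses are not given: they have to be found in the camera images.
- power_box: White fixed box, 155 x 300 x 55 mm, origin at the centre of its underside, y along the row of three levers on its top, 76 mm apart; place and yaw vary. Under each lever's fin an aluminium interlock plate, 120 mm long, 20 mm wide, with 45 mm wide lobes at both ends, points the same way as the fin; its top lies 24 mm below the grip point.
- red_grip (a point): Grip point of the red lever, the middle one of the row: on its upright turning axis, inside an upright fin 36 mm long, 14 mm thick, 36 mm high, 14 mm below the fin's top and 20 mm above its foot, about 94 mm above the worktop. The point turns with the lever: x along the fin, y across it (the way to pinch it), z up.
- black_a_grip (a point): Grip point of the black lever that is on at the start; it may be the left or the right neighbour of the red one. Same build, sizes and axes as red_grip.
- black_b_grip (a point): Grip point of the other black lever, off at the start, on the red one's other side. Same build, sizes and axes as red_grip.
- red (a joint): Turn of the red lever, rad: 0 = off (fin and plate nearly at right angles to the row), 1.47 = on (fin and plate along the row); stops at both ends. Grows clockwise seen from above; stays where left; friction about 0.05 N m. Starts at 0 to 0.04. While a neighbour is on, red comes up against that one's plate at about 0.15.
- black_a (a joint): Turn of the black lever that is on at the start (1.42 to 1.47); values and behaviour as for joint red. Bring it back to 0 by turning counter-clockwise from above.
- black_b (a joint): Turn of the other black lever, off at the start (0 to 0.04); values and behaviour as for joint red. To be left off.
- mug: Loose mug, green above and white below, 78 x 116 x 101 mm with its handle, standing left of the box; origin at the centre of its underside. A bystander.

How it is judged:
By the outcome, as a careful person would: the job done as asked, in the order asked, and still so for the second after the job is handed in, with the robot touching nothing.
It also fails if it takes over 45 s, if anything falls off the work surface, if the arm or the gripper's body presses on something with over 40 N, if the wrist force passes 120 N, or if a joint passes its speed limit or range.

## Working session

There is one attempt and no reset: what is moved stays moved. The work goes in short steps, each a Python script; the robot and the scene stay as the last script left them, time stands still between calls to the robot, and variables do not carry over. Pictures are saved under pics/ and viewed, at most 10 in all, crops included, and the job is handed in when it is done.

```bash
mkdir -p pics; python3 - <<'E'
from station import ctrl
import cv2
for n in("scene","top"):
    s=ctrl.snapshot(n); cv2.imwrite(f"pics/{n}0.png",s["color"][:,:,::-1]); print(n,s["fx"],s["cx"],s["cy"],s["dist_coeffs"],s["world_to_cam"])
E
```

```text
scene 473.9793085129177 318.60292217656473 238.1953914346191 [-0.04324834  0.          0.          0.          0.        ] [[ 0.53779785 -0.84298585 -0.01217933 -0.07053509]
 [-0.62999542 -0.39223288 -0.67026796  0.50190439]
 [ 0.56024927  0.36814159 -0.74201922  0.621661  ]
 [ 0.          0.          0.          1.        ]]
top 586.604596900071 310.74876775200806 246.9419438458165 [0.06058894 0.         0.         0.         0.        ] [[-0.00265823 -0.99999142  0.00317636  0.23576708]
 [-0.98417624  0.0020534  -0.17718043  0.52915211]
 [ 0.17717239 -0.00359708 -0.98417326  1.26686828]
 [ 0.          0.          0.          1.        ]]
```

View pics/top0.png

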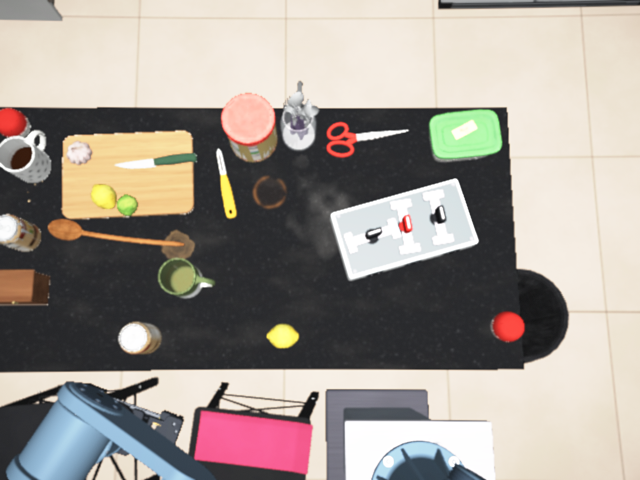

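View pics/scene0.png

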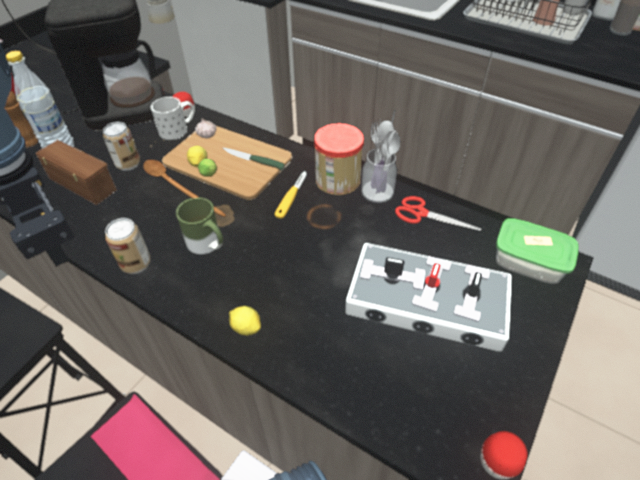

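The top view shows the box centred at about (405,229). The left black lever, at (374,234), has its fin along the row, so it is on. Red is at (406,224) and the off black lever at (440,214). The mug is at (183,278), far from the box.

```bash
cat > h.py <<'E'
import numpy as np, cv2
from station import ctrl
def cast(s,uv,z):
    K=np.array([[s["fx"],0,s["cx"]],[0,s["fy"],s["cy"]],[0,0,1]]);T=np.array(s["world_to_cam"])
    p=cv2.undistortPoints(np.array(uv,float).reshape(-1,1,2),K,np.array(s["dist_coeffs"])).reshape(-1,2)
    d=np.c_[p,np.ones(len(p))]@T[:3,:3]; c=-T[:3,:3].T@T[:3,3]
    return c+d*((z-c[2])/d[:,2])[:,None]
def blobs(s,kind,roi,zt=0.094,amin=8):
    x0,y0,x1,y1=roi; im=s["color"].astype(int); r,g,b=im[...,0],im[...,1],im[...,2]
    m=(r-np.maximum(g,b)>60) if kind=="red" else im.max(2)<80
    if kind=="box": m=im.min(2)>90
    M=np.zeros(m.shape,np.uint8); M[y0:y1,x0:x1]=m[y0:y1,x0:x1]
    cs,_=cv2.findContours(M,cv2.RETR_EXTERNAL,cv2.CHAIN_APPROX_NONE)
    return [c for c in cs if len(c)>=amin]
E
python3 - <<'E'
from h import *
s=ctrl.snapshot("top"); sc=ctrl.snapshot("scene")
b=max(blobs(s,"box",(315,170,490,290)),key=cv2.contourArea)
r=cv2.minAreaRect(b); print("box",r)
P=cast(s,cv2.boxPoints(r),0.055); print(P, [np.linalg.norm(P[i]-P[i-1]) for i in range(4)],P.mean(0))
for k,roi,rs in(("red",(385,200,425,245),(415,255,450,300)),("black",(355,195,455,250),(375,250,490,300))):
    for S,R,n in((s,roi,"top"),(sc,rs,"scene")):
        for c in blobs(S,k,R):
            q=cv2.minAreaRect(c); print(k,n,q,cast(S,[q[0]],0.094).round(4))
a=cv2.resize(s["color"][170:290,320:490,::-1],None,fx=4.5,fy=4.5,interpolation=cv2.INTER_CUBIC); cv2.imwrite("pics/c1.png",a)
E
```

```text
box ((402.0497741699219, 227.45477294921875), (74.78594207763672, 140.51695251464844), 74.2913589477539)
[[ 0.61154981  0.20384369  0.055     ]
 [ 0.69925824 -0.10346137  0.055     ]
 [ 0.5331291  -0.14048663  0.055     ]
 [ 0.44863193  0.16037838  0.055     ]] [np.float64(0.1686163308777678), np.float64(0.31957654818156583), np.float64(0.17020505585843806), np.float64(0.312505249507585)] [0.57314227 0.03006852 0.055     ]
red top ((404.8461608886719, 223.73077392578125), (17.062105178833008, 12.747549057006836), 78.69007110595703) [[0.572  0.0303 0.094 ]]
red scene ((432.0, 274.5), (14.0, 23.0), 0.0) [[0.5714 0.0284 0.094 ]]
black top ((373.2309265136719, 237.23348999023438), (9.47585678100586, 14.249410629272461), 85.91438293457031) [[0.5423 0.0994 0.094 ]]
black top ((435.7585144042969, 216.22683715820312), (14.876565933227539, 11.803472518920898), 65.224853515625) [[ 0.5885 -0.0372  0.094 ]]
black top ((372.5, 199.5), (9.0, 35.0), 90.0) [[0.6264 0.0993 0.094 ]]
black scene ((390.5, 281.0), (2.0, 9.0), 90.0) [[0.5169 0.0873 0.094 ]]
black scene ((471.9399719238281, 286.91998291015625), (14.566399574279785, 16.263456344604492), 8.13010311126709) [[ 0.5835 -0.0453  0.094 ]]
black scene ((392.5882873535156, 269.6470947265625), (17.46256446838379, 15.522278785705566), 14.03624439239502) [[0.5429 0.096  0.094 ]]
black scene ((448.5, 258.5), (17.0, 81.0), 90.0) [[0.6241 0.017  0.094 ]]
```

View pics/c1.png

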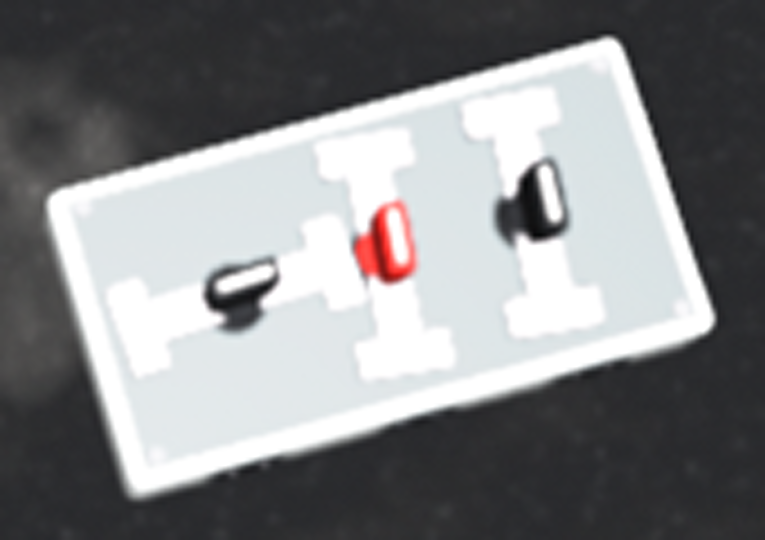

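The crop shows the left plate (on) lying along the row, with lobes at (140,327) and (335,262). The red plate's lobes are at (365,152) and (405,353), and the right plate's at (510,115) and (555,310). I'll cast these onto the plate height.

```bash
python3 - <<'E'
from h import *
s=ctrl.snapshot("top")
f=lambda L,z:cast(s,np.array([320,170])+(np.array(L)+.5)/4.5-.5,z)
C=f([(50,195),(620,40),(712,328),(135,495)],.055); print("box",C.mean(0),[np.linalg.norm(C[i]-C[i-1]).round(3) for i in range(4)])
for n,l in dict(a=[(140,327),(335,262)],red=[(365,152),(405,353)],b=[(510,115),(555,310)]).items():
    p=f(l,.07); d=p[0]-p[1]; print(n,p.mean(0),np.linalg.norm(d),np.degrees(np.arctan2(d[1],d[0])))
print("tops",f([(243,277),(398,238),(549,195)],.108))
d=C[0]+C[3]-C[1]-C[2]; print("yaw",np.degrees(np.arctan2(d[1],d[0])))
for p in f([(243,277),(398,238),(549,195)],.108):
  pass
print(ctrl.read_t())
E
```

```text
box [0.57082574 0.02605468 0.055     ] [np.float64(0.156), np.float64(0.298), np.float64(0.152), np.float64(0.297)]
a [0.55194313 0.09842057 0.07      ] 0.10147868441368076 108.54956449330466
red [0.57313345 0.02574415 0.07      ] 0.10239116914350584 9.28971418978035
b [ 0.59304129 -0.04722831  0.07      ] 0.10011480904185656 10.435103511706165
tops [[ 0.55277882  0.09991329  0.108     ]
 [ 0.57159475  0.02565806  0.108     ]
 [ 0.59241645 -0.04692418  0.108     ]]
yaw 105.76723944897638
0.25
```

```bash
cat >> h.py <<'E'
from scipy.spatial.transform import Rotation as R
A=np.array([.5523,.0990]); RED=np.array([.5725,.0257])
def quat(deg): return (R.from_euler("z",deg,degrees=True)*R.from_euler("x",180,degrees=True)).as_quat()
def yaw():
    x=R.from_quat(ctrl.read_eef_rot()).as_matrix()[:,0]; return np.degrees(np.arctan2(x[1],x[0]))
def st(*a): print(*a,"t",round(ctrl.read_t(),2),"pos",np.round(ctrl.read_eef_pos(),4),"yaw",round(yaw(),1),"F",np.round(ctrl.read_ft_force(),1),"T",np.round(ctrl.read_ft_torque(),2),"w",round(ctrl.read_width(),3),"g",np.round(ctrl.read_grip_force(),1),"q6",round(ctrl.read_joints()[5],2))
E
python3 - <<'E'
from h import *
st()
for n,P,ys in(("a",A,(107.5,189.7,-72.5,9.7)),("red",RED,(9.7,-74.5,189.7,105.5))):
    for y in ys: 
        q=ctrl.ik([*P,.2],quat(y)); print(n,y,None if q is None else np.round(q,2))
E
```

```text
t 0.25 pos [0.1893 0.5427 0.2383] yaw 160.8 F [-0.1  1.1  0.1] T [-0.05 -0.04 -0.02] w 0.999 g 0.0 q6 -0.21
a 107.5 [-0.03  0.19  1.68  0.    1.27 -0.34]
a 189.7 [-0.03  0.19  1.68  0.    1.27 -1.77]
a -72.5 [-0.03  0.19  1.68 -0.    1.27  2.8 ]
a 9.7 [-0.03  0.19  1.68 -0.    1.27  1.37]
red 9.7 [-0.16  0.21  1.65 -0.    1.28  1.24]
red -74.5 [-0.16  0.21  1.65 -0.    1.28  2.71]
red 189.7 [-0.16  0.21  1.65  0.    1.28 -1.9 ]
red 105.5 [-0.16  0.21  1.65  0.    1.28 -0.43]
```

```bash
python3 - <<'E'
from h import *
ctrl.movep([*A,.2],quat(107.5)); st("above")
print(ctrl.move_linear([*A,.079],velocity=.12,contact_N=8)); st("down")
ctrl.close_gripper(20); st("closed")
s=ctrl.snapshot("scene"); cv2.imwrite("pics/s2.png",cv2.resize(s["color"][180:360,320:560,::-1],None,fx=3,fy=3))
E
```

```text
above t 2.32 pos [0.5521 0.0999 0.2001] yaw 107.6 F [-0.1  0.4 -0.2] T [-0.01  0.03 -0.01] w 1.001 g 0.0 q6 -0.34
False
down t 3.48 pos [0.553  0.099  0.0798] yaw 107.5 F [ 0.7 -0.8  0.3] T [-0.    0.04  0.01] w 1.002 g 0.0 q6 -0.34
closed t 4.58 pos [0.5514 0.0988 0.0789] yaw 107.5 F [-5.5 -1.7  4.2] T [-0.44  0.9  -0.06] w 0.156 g 20.0 q6 -0.34
```

View pics/s2.png

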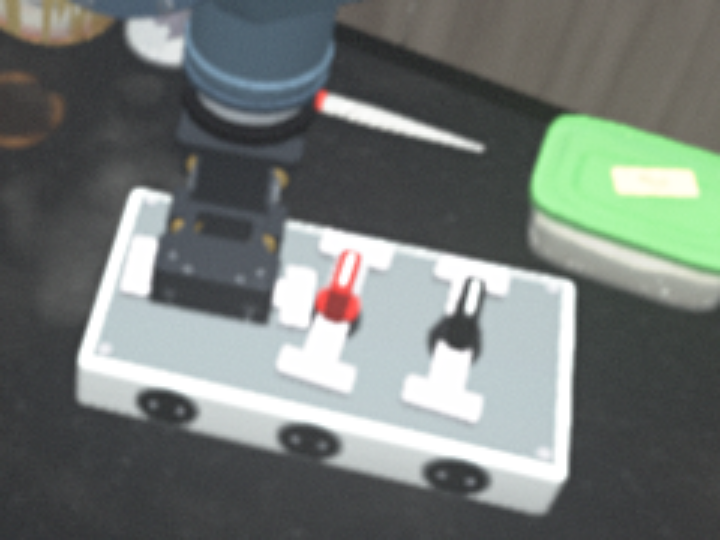

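The left black lever is pinched between the pads at 13.7 mm, which matches the fin. The red and right black levers are undisturbed. Next I'll turn it counter-clockwise with the last joint, watching the torque for the stop.

```bash
cat >> h.py <<'E'
def turn(q,d6): q=list(q); q[5]+=d6; ctrl.move_j(q); return q
E
python3 - <<'E'
from h import *
q=ctrl.ik([.5512,.0989,.079],quat(107.5))
for d in (-.4,-.4,-.4,-.15,-.05,-.04,-.04,-.04,-.04):
    q=turn(q,d); st(d)
    if abs(ctrl.read_ft_torque()[2])>.6 : break
E
```

```text
-0.4 t 5.1 pos [0.5511 0.0987 0.0789] yaw 130.2 F [-1.4 -2.6  0.9] T [-0.46  0.32  0.02] w 0.155 g 20.0 q6 -0.74
-0.4 t 5.57 pos [0.551  0.0985 0.0789] yaw 153.1 F [-3.  -4.3  2. ] T [-0.8   0.51  0.02] w 0.16 g 20.0 q6 -1.13
-0.4 t 6.03 pos [0.551  0.0983 0.0789] yaw 176.0 F [-2.3 -6.   1.9] T [-0.91  0.5   0.06] w 0.159 g 20.0 q6 -1.54
-0.15 t 6.3 pos [0.551  0.0982 0.0789] yaw -175.3 F [-3.1 -6.1  2. ] T [-0.96  0.54  0.05] w 0.151 g 20.0 q6 -1.69
-0.05 t 6.55 pos [0.551  0.0982 0.0789] yaw -172.5 F [-4.3 -4.9  2.7] T [-0.93  0.44  0.02] w 0.161 g 20.0 q6 -1.74
-0.04 t 6.8 pos [0.551  0.0982 0.0789] yaw -170.2 F [-3.2 -5.9  1.9] T [-0.97  0.44 -0.03] w 0.158 g 20.0 q6 -1.78
-0.04 t 7.05 pos [0.551  0.0982 0.0789] yaw -168.0 F [-2.9 -6.5  1.9] T [-0.93  0.46 -0.46] w 0.161 g 20.0 q6 -1.81
-0.04 t 7.3 pos [0.551  0.0983 0.0789] yaw -165.7 F [-2.9 -5.   2. ] T [-0.89  0.45 -0.46] w 0.165 g 20.0 q6 -1.85
-0.04 t 7.55 pos [0.551  0.0982 0.0789] yaw -163.4 F [-2.8 -6.   1.7] T [-0.9   0.45 -0.61] w 0.172 g 21.8 q6 -1.89
```

```bash
python3 - <<'E'
from h import *
ctrl.release(); st("rel")
p=ctrl.read_eef_pos(); ctrl.move_linear([p[0],p[1],.17],velocity=.15); 
ctrl.movep([.40,.30,.25],quat(190)); st("clear")
s=ctrl.snapshot("top"); cv2.imwrite("pics/c2.png",cv2.resize(s["color"][170:290,320:490,::-1],None,fx=4.5,fy=4.5,interpolation=cv2.INTER_CUBIC))
E
```

```text
rel t 8.69 pos [0.5512 0.0989 0.079 ] yaw -163.1 F [-0.1  0.7  0.6] T [ 0.03 -0.03 -0.01] w 0.997 g 0.0 q6 -1.9
clear t 10.48 pos [0.4003 0.2994 0.2492] yaw -170.0 F [ 0.1 -0.   0.3] T [ 0.04 -0.02 -0.01] w 1.0 g 0.0 q6 -1.34
```

View pics/c2.png

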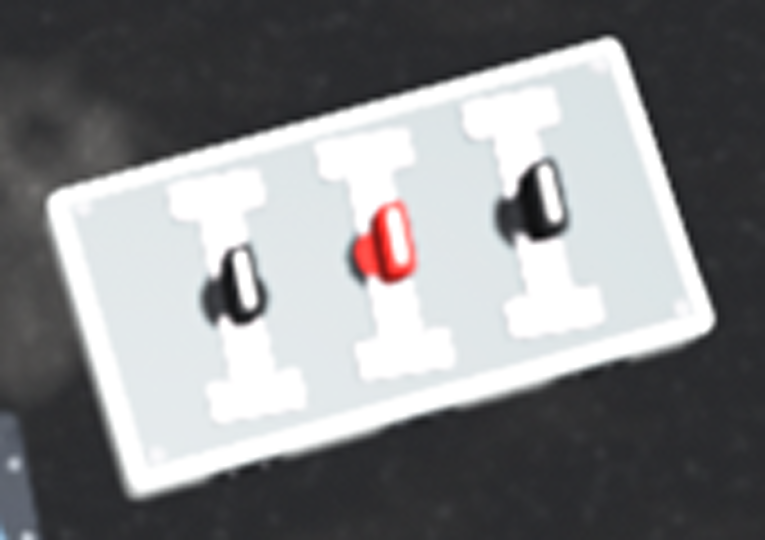

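Black_a is now fully off: its lobes at (217,195) and (257,395) run parallel to the other plates. Red is next.

```bash
python3 - <<'E'
from h import *
P=[.5717,.0253]
ctrl.movep([*P,.19],quat(189.7))
if ctrl.move_linear([*P,.079],velocity=.12,contact_N=8): st("contact"); raise SystemExit
ctrl.close_gripper(20); st("closed")
if not .12<ctrl.read_width()<.2: raise SystemExit
p=ctrl.read_eef_pos()
q=ctrl.ik([p[0],p[1],.079],quat(189.7))
for d in (.2,.4,.4,.4,.05,.04,.04,.04,.04):
    q=turn(q,d); st(d)
    if abs(ctrl.read_ft_torque()[2])>.55 : break
ctrl.release(); st("rel")
p=ctrl.read_eef_pos(); ctrl.move_linear([p[0],p[1],.17],velocity=.15); 
ctrl.movep([.40,.30,.25],quat(120)); st("clear")
s=ctrl.snapshot("top"); cv2.imwrite("pics/c3.png",cv2.resize(s["color"][170:290,320:490,::-1],None,fx=4.5,fy=4.5,interpolation=cv2.INTER_CUBIC))
E
```

```text
closed t 13.97 pos [0.5718 0.025  0.079 ] yaw -170.3 F [ 0.9 -1.7 -0.8] T [-0.16 -0.    0.01] w 0.156 g 20.0 q6 -1.9
0.2 t 14.28 pos [0.5718 0.0251 0.079 ] yaw 178.5 F [ 0.1  0.  -0.3] T [-0.02  0.   -0.06] w 0.152 g 20.0 q6 -1.71
0.4 t 14.74 pos [0.5718 0.0252 0.079 ] yaw 155.6 F [ 0.2  0.8 -0.1] T [ 0.05 -0.09 -0.09] w 0.157 g 20.0 q6 -1.31
0.4 t 15.21 pos [0.5719 0.0252 0.079 ] yaw 132.7 F [ 1.3  2.  -1.4] T [ 0.33 -0.21  0.02] w 0.156 g 20.0 q6 -0.91
0.4 t 15.68 pos [0.572  0.0253 0.079 ] yaw 109.8 F [ 2.9  3.8 -1.7] T [ 0.41 -0.42 -0.03] w 0.155 g 20.0 q6 -0.51
0.05 t 15.93 pos [0.572  0.0253 0.079 ] yaw 106.8 F [ 2.9  3.4 -2.7] T [ 0.63 -0.51 -0.08] w 0.157 g 20.0 q6 -0.46
0.04 t 16.18 pos [0.572  0.0253 0.079 ] yaw 104.6 F [ 3.5  3.9 -2.8] T [ 0.63 -0.48  0.39] w 0.156 g 20.0 q6 -0.42
0.04 t 16.43 pos [0.5719 0.0254 0.079 ] yaw 102.3 F [ 3.2  4.3 -2.1] T [ 0.63 -0.47  0.47] w 0.163 g 20.0 q6 -0.38
0.04 t 16.68 pos [0.572  0.0253 0.0791] yaw 100.0 F [ 3.3  3.9 -2.9] T [ 0.64 -0.46  0.56] w 0.171 g 21.1 q6 -0.34
rel t 17.82 pos [0.5718 0.025  0.079 ] yaw 99.7 F [ 0.2  0.4 -0.2] T [-0.06 -0.   -0.05] w 0.998 g 0.0 q6 -0.33
clear t 19.85 pos [0.4005 0.2993 0.2495] yaw 119.9 F [ 0.2  0.  -0.4] T [-0.04  0.1  -0.02] w 0.998 g 0.0 q6 -0.12
```

View pics/c3.png

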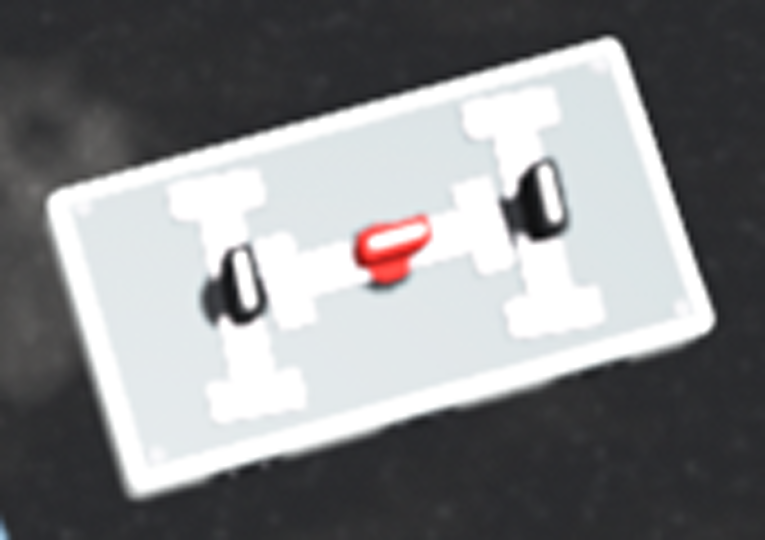

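Red now lies along the row, with lobes at (290,280) and (482,225). Both black levers are off and the arm is clear of the box.

```bash
python3 -c "
from station import ctrl
print(ctrl.job_done())"
```

```text
the job is handed in; nothing more can be done
None
```

I turned the left black lever fully off, then the red lever fully on; the other black lever stayed off, the arm never went near the mug, and I handed the job in with the robot clear at about 20 s.

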